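Free the ratchet pawl and lower the weighted press arm

TASK

Take the release rod from its rest, slip it under the lip of the press's ratchet pawl and use it to flick the pawl up and right over, so that it stays thrown back. Then lower the weighted arm, slowly and with a light hand, until its foot is fully down on the cassette, press the knob home for a moment with about 12 N, and leave the rod lying in its rest as you found it. Force nothing, and leave the cassette and the other things where they are.

Things in the scene. Friction and masses are not known exactly. Their poses are not given: they have to be found in the camera images.
- press: weighted bench press, fixed. Origin: underside of its white base plate (12 mm thick, x -95..110, y -170..130 mm); +x away from the robot, +y left, z up. Ratchet wheel (radius 40 mm) in the plane x = -30 mm, weighted arm in the plane x = 55 mm, both on one shaft along x. The pawl sits between two 5 mm cheeks, tops at z = 150 mm (y -19..7, x -50..-45 and -15..-10 mm).
- load_arm (a joint): weighted arm: 0 = level, positive = raised (starts 0.5 to 0.9 rad). Its rubber foot is on a screw, set up to 7 mm longer or shorter each time (not measured), so it meets the cassette anywhere from -0.06 to 0.06 rad. A friction brake holds the arm; 1 to 6 N at the knob pushes it down once the pawl is free. With the pawl engaged it is blocked within one tooth (0.31 rad).
- shaft (a point): point on the shaft axis in the plane of the weighted arm; press frame (55, 50, 85) mm. The arm turns about the press x axis through this point.
- push_knob (a point): top of the black ball knob (22 mm across) at the free end of the weighted arm, the place to push. 190 mm from the shaft along the arm (to the press's -y side) and 41 mm above the arm's centre line. The arm is a bar 20 x 20 mm with a steel weight, 52 mm across, 30 mm high, on top and a rubber foot below, both 125 mm from the shaft; weight and knob are equally high.
- pawl (a joint): steel pawl: 0 = nose fully down between two teeth, up to 0.12 rad when it rides on the back of a tooth (every start is engaged); rises as it is lifted. Past about 1.75 it drops over by itself to its stop at 2.35 (thrown back, free); let go before that, it drops back onto the wheel. Only its weight holds it: about 1.5 N at the lip lifts it.
- pawl_pivot (a point): pawl pivot, press frame (-30, -5, 141) mm; the pawl turns about the press x axis through this point, its lip going up and over to the -y side.
- pawl_lip (a point): point on the underside of the pawl's lip, 94 mm from the pivot. The pawl is a flat bar 24 mm wide (press x -42..-18 mm), 9 mm thick, that reaches 113 mm from the pivot towards +y; its underside is 7 mm below the pivot's level. A nose under it, 48 to 55 mm from the pivot, goes down into the teeth; the lip is the free end beyond the wheel.
- sill (a point): point on top of the fixed steel sill, the narrow shelf under the lip; press frame (-85, 89, 123) mm. The sill is flat, 30 mm wide (press y 74..104), and runs along press x from -100 mm (robot side) to -12 mm, passing under the lip. The slot between sill and lip is 11 mm high with the nose fully down, up to 23 mm when it rides on a tooth.
- cassette: grey and white blotting cassette, 90 x 100 x 45 mm, 0.9 kg, loose on the press base under the weighted arm's foot. Origin: centre of its underside.
- rod: release rod, about 80 g, loose, lying in its rest: square aluminium handle 14 x 14 x 90 mm and a round steel shaft 8 mm across with a rounded tip. Origin: centre of the handle; x along the rod towards the tip (handle x -45..45 mm, shaft 45..145 mm), z up.
- rod_tip (a point): tip of the rod, on its axis, 145 mm from the handle's centre.
- rod_rest: the rod's rest, fixed: white plate 215 x 70 x 8 mm with two grey forks. Origin: table level below the place of the handle's centre; x along the rod. Forks at x = -36 mm (under the handle's rear, bar top 30 mm up) and x = 115 mm (under the shaft, bar top 33 mm up), each 8 mm thick with two prongs 18 mm high, 30 mm apart. The lying rod's axis is 37 mm up; grip the handle ahead of x = -30 mm.
- reagent_bottle: bystander: white bottle with red cap, 68 mm across, 150 mm high; origin at its underside.
- beaker: bystander: glass beaker, 70 mm across, 90 mm high; origin at its underside.
- tube_rack: bystander: blue rack 70 x 160 mm with tubes, 84 mm high; origin at its underside.
- tip_box: bystander: clear box with orange lid, 87 x 122 x 57 mm; origin at its underside.
- jar: bystander: amber jar, 44 mm across, 50 mm high; origin at its underside.
- vial: bystander: glass vial, 28 mm across, 45 mm high; origin at its underside.
Mind the look-alikes: they are no part of the job. Leave any yellow look-alike of the rod_rest alone.

How it is judged:
On the way, in this order (a step that is already met when the one before it is completed fails the run):
1. the pawl is lifted (angle above 0.5 rad) with the rod touching it (value of joint pawl above 0.5 rad and contact force between rod and press above 0.2 N).
2. the pawl is thrown back against its stop (above 2.2 rad) (value of joint pawl above 2.2 rad), for 0.2 s.
3. the weighted arm is down (below 0.07 rad) and its foot pressed home on the cassette: over 25 N summed over the cassette's top and underside, its 9 N weight included, so 8 N or more under the foot (value of joint load_arm below 0.07 rad and contact force between cassette and press above 25 N), for 0.3 s.
At the end, for the whole second after the job is handed in: pawl thrown back (above 2.2 rad), weighted arm down (below 0.07 rad), its foot bearing on the cassette (over 10 N with its weight), rod at rest in both forks of its rest: centre within 25 mm of its place, at most 6 mm too high, within 0.15 rad of the rest's direction, tip over 100 mm along (value of joint pawl above 2.2 rad and value of joint load_arm below 0.07 rad and contact force between cassette and press above 10 N and horizontal distance between rod and rod_rest below 0.025 m and z of rod in the frame of rod_rest below 0.043 m and angle between the x axis of rod and the x axis of rod_rest, either way round below 0.15 rad and x of rod_tip in the frame of rod_rest above 0.1 m and linear speed of rod below 0.02 m/s); the robot touches nothing.
It fails at once if the rod is rammed or levered against the press or its parts with more than 25 N (contact force between rod and press above 25 N).
It fails at once if the robot pushes on the press or its parts with more than 25 N (contact force between any of the arm, the fingers and press above 25 N).
It fails at once if the cassette is crushed: over 80 N summed over its top and underside, its 9 N weight included (about 35 N under the foot) (contact force between cassette and press above 80 N).
It fails at once if the weighted arm is slammed down (faster than 1.5 rad/s) (velocity of joint load_arm below -1.5 rad/s).
It fails at once if the cassette is shifted by more than 12 mm, or a bystander moved by more than 30 mm or tipped (distance of cassette from where it was at the start of the episode above 0.012 m or distance of any of reagent_bottle, beaker, tube_rack, tip_box, jar, vial from where it was at the start of the episode above 0.03 m or angle between any of reagent_bottle, beaker, tube_rack, tip_box, jar, vial's own z axis and vertical above 0.5 rad).
It also fails if it takes over 72 s, if anything falls off the work surface, if the arm or the gripper's body presses on something with over 40 N, if the wrist force passes 120 N, or if a joint passes its speed limit or range.

ROBOT

A 6-joint arm with a two-finger parallel gripper is mounted at the origin on the work surface. World frame = base frame: x ahead of the robot, y to its left, z up, the work surface at z = 0. Lengths are in m, angles in rad, forces in N, time in s.
With the tool pointing down it reaches from about 0.35 to 0.85 m from the base axis. Payload 8.1 kg.
Tool frame: the origin (TCP) lies at the very end of the fingers, on their centre line; the grasp point (between the pads) lies 19 mm behind it; z points along the fingers, y is the direction in which the jaws open and shut (so a half turn about z gives the same grasp; the last joint's range is limited). The gripper opens to 93 mm and grips with 3 to 60 N. Pads are 15 mm wide; open, the fingers measure 128 mm over their backs; the gripper's body (75 mm by 188 mm) begins 65 mm behind the grasp point.
Start: joints at [-1.311, 0.13, 1.488, -0, 1.523, -0.085], TCP at [0.203, -0.565, 0.219] pointing down, gripper open.
Joint ranges: [-2.96, 2.96], [-0.89, 2.26], [0.02, 2.5], [-1.34, 4.48], [0, 2.73], [-2.66, 2.66]. Speed limits (rad/s): [2.39, 2.39, 2.79, 3.14, 3.14, 3.14].

INTERFACE

Orientations are given as a rotation vector (axis times angle).
In Python, from plant import * gives the robot as it stands.
- The arm moves only by the tool apply_moves, never from a script. Its argument "commands" is one flat list of numbers, 7 for each row, row after row: the shift along the world's x, y, z in cm, then the turn, a rotation vector about the world's x, y, z in rad, then the finger opening in cm, from 0 to 9.3. A call has 1 to 8 rows; each row shifts and turns the pose as measured when the row begins; what a row does not reach is not made up. A row lasts 1/8 s, in which the tool goes at most 62.5 mm and 10.7 degrees, less where a joint would pass 70% of its speed; a pose out of reach is approached as far as the arm can. A call with a gripper value outside its range is refused whole. The fingers move at their own pace and stop on an object; "squeeze" is the grip in N (left out, the last holds). Time passes only in rows, so rows that do not move let the fingers close. It gives the time, the measured TCP pose, the force and the opening at its end, in the units of the state.
- read_state(): the state, without advancing time (a new reading comes with each control period).
- read_camera(name): name is "scene" or "top" or "wrist"; returns (picture, depth): 384x512x3 uint8, blue, green, red; 384x512 float32, m along the optical axis (not along the pixel's ray), 0 where there is no reading.
- camera_model(name): a dict with "intrinsics" (3x3 intrinsics, pixels), "R" (3x3) and "t" (3): a world point X has camera coordinates R X + t. Camera axes: x right, y down, z forward; pixel columns grow to the right and rows downward; lengths in m; the calibration is good to about 2 mm. A picture is of the moment at which its call begins: read the wrist's pose just before it. camera_model takes no time and is no camera call; for the wrist camera it gives the pose at the moment of the call.
- close_job(): hands the job in, once; it reports no verdict.
Trained networks look in the newest picture that a camera, given by its name, has taken for a name from the list of things; names that differ only in an ending like _2 or _b are one class to them, and where a whole thing is asked for, a point or a joint stands for the part that bears it (a point fixed in the world has none). Each returns a list of dicts, best first, with "conf" (0 to 1); they miss things now and then, are a little off and sometimes report something else, mostly with a low value. They report only what shows in the picture. A call takes as long as a camera call. They do not tell look-alikes from the thing itself.
- find_in(query, camera): "point" ([x, y, z] in m, in the coordinates of the camera as it stood for that picture, good to about 4 mm: the middle of the surface that is visible of it).
- cut_out(query, camera): "mask" (384x512 bool, what is visible of it).
- spot_point(query, camera): "point" ([x, y, z] in m, in the coordinates of the camera as it stood for that picture, good to about 4 mm: a listed point, or the origin of a listed thing).
The state is a dict: "t": time; "q": joint angles; "dq": joint speeds; "joint_torque": joint torques, N m; "tool_pos": TCP position; "orientation": TCP orientation; "force": force on the tool from outside, world axes, zero at the start; "wrist_torque": the same for the moment, N m; "opening": finger opening in m.
Only numpy, scipy, OpenCV 4.12 (cv2) and the standard library are available. Lean on these libraries where they do the work, as an engineer would, in place of code of your own. Each camera call takes 0.05 s, during which the arm holds its last target. There are 200 camera calls.

## Working session

There is one attempt and no reset: what is moved stays moved. The work goes in short steps, Python scripts to look and compute and a tool call to move; the robot and the scene stay as the last step left them, time stands still between calls to the robot, and variables do not carry over. Pictures are saved under pics/ and viewed, about 8 in all and at most 12, crops included, and the job is handed in when it is done.

Besides the shell and the picture viewer there is one more tool, called after "Emit:" by a JSON object that holds its "name" and its "arguments", one argument or row to a line. apply_moves: Moves the arm, as the interface text tells. Its arguments: {"type":"object","properties":{"commands":{"type":"array"},"squeeze":{"type":"number"}},"required":["commands"]}

```bash
ls; mkdir -p pics
cat > h.py <<'E'
from plant import *
import numpy as np, cv2
from scipy.spatial.transform import Rotation as Ro
def world(p,cam,m=None):
    m=m or camera_model(cam); return np.array(m["R"]).T@(np.array(p)-np.array(m["t"]))
def cloud(depth,cam,m=None):
    m=m or camera_model(cam);K=np.array(m["intrinsics"]);v,u=np.indices(depth.shape)
    P=np.stack([(u-K[0,2])/K[0,0]*depth,(v-K[1,2])/K[1,1]*depth,depth],-1)
    return (P-np.array(m["t"]))@np.array(m["R"])
def st():
    s=read_state();print("t",round(s["t"],2),"tcp",np.round(s["tool_pos"],4),"rv",np.round(s["orientation"],3),"F",np.round(s["force"],2),"op",round(s["opening"],4),"q",np.round(s["q"],3));return s
E
python3 - <<'E'
from h import *
s=st()
ims=[]
for c in ["scene","top"]:
    im,d=read_camera(c); cv2.imwrite(f"pics/{c}0.png",im); np.save(f"{c}0.npy",d); ims.append(im)
    m=camera_model(c); print(c,np.round(-np.array(m["R"]).T@np.array(m["t"]),3))
    for q in ["press","rod_rest","rod","rod_tip","push_knob","pawl_lip","pawl_pivot","sill","shaft","cassette"]:
        r=spot_point(q,c)
        print(c,q,[(round(x["conf"],2),np.round(world(x["point"],c),4).tolist()) for x in r[:3]])
E
```

```text
pics
t 0.0 tcp [ 0.2027 -0.5641  0.2176] rv [-3.093 -0.539  0.   ] F [ 0.15 -0.05  0.72] op 0.093 q [-1.311  0.131  1.489  0.     1.523 -0.085]
scene [1.068 0.813 0.755]
scene press [(0.85, [0.589, -0.0514, 0.0016])]
scene rod_rest [(0.68, [0.2161, 0.2755, -0.002]), (0.68, [0.2686, -0.2255, 0.001]), (0.61, [0.4825, 0.2985, -0.0011])]
scene rod [(0.7, [0.4777, 0.3059, 0.0338]), (0.39, [0.591, -0.0505, 0.0009]), (0.3, [0.5086, 0.0439, 0.123])]
scene rod_tip [(0.52, [0.6218, 0.3075, 0.0393])]
scene push_knob [(0.8, [0.6418, -0.1286, 0.2329])]
scene pawl_lip [(0.71, [0.5655, 0.0395, 0.1444])]
scene pawl_pivot [(0.6, [0.56, -0.0519, 0.1414]), (0.47, [0.4823, 0.3005, -0.001])]
scene sill [(0.8, [0.5071, 0.0402, 0.1249]), (0.19, [0.4793, 0.3044, 0.0369])]
scene shaft [(0.61, [0.6455, -0.0059, 0.0815])]
scene cassette [(0.91, [0.633, -0.1309, 0.0122]), (0.54, [0.4792, 0.3031, 0.0381])]
top [0.308 0.024 1.831]
top press [(0.84, [0.5889, -0.0464, -0.0])]
top rod_rest [(0.9, [0.4795, 0.3019, 0.0034]), (0.9, [0.2723, -0.2228, -0.0037]), (0.72, [0.2189, 0.2807, -0.0023])]
top rod [(0.5, [0.4715, 0.3028, 0.0401])]
top rod_tip [(0.7, [0.6383, -0.1244, 0.2381]), (0.59, [0.6209, 0.3056, 0.0324])]
top push_knob [(0.94, [0.6357, -0.1234, 0.2376])]
top pawl_lip [(0.79, [0.5658, 0.0447, 0.1453])]
top pawl_pivot [(0.69, [0.5547, -0.0507, 0.1429])]
top sill [(0.84, [0.5112, 0.0448, 0.1231])]
top shaft [(0.7, [0.6438, -0.0021, 0.0859])]
top cassette [(0.59, [0.6312, -0.1332, 0.0129])]
```

Run:
```python
from h import *
a=cv2.imread("pics/scene0.png");b=cv2.imread("pics/top0.png")
# refine: top cloud
d=np.load("top0.npy");P=cloud(d,"top")
Q=cloud(np.load("scene0.npy"),"scene")
for nm,C in [("top",P),("scene",Q)]:
    z=C[...,2]
    def box(x0,x1,y0,y1,z0,z1):
        return C[(C[...,0]>x0)&(C[...,0]<x1)&(C[...,1]>y0)&(C[...,1]<y1)&(z>z0)&(z<z1)]
    B=box(.46,.74,-.25,.12,.008,.017)
    print(nm,"base",len(B),cv2.minAreaRect(B[:,:2].astype(np.float32)),np.median(B[:,2]))
    B=box(.45,.56,0.0,.08,.118,.130)
    print("sill",len(B),cv2.minAreaRect(B[:,:2].astype(np.float32)),np.median(B[:,2]))
    B=box(.53,.60,-.07,.09,.135,.165)
    print("pawl",len(B),B.min(0),B.max(0)); 
    B=box(.36,.65,.27,.34,.030,.06); 
    print("rod",len(B),cv2.minAreaRect(B[:,:2].astype(np.float32)),np.median(B[:,2]))
    B=box(.33,.68,.22,.38,.005,.012); 
    print("restplate",len(B),cv2.minAreaRect(B[:,:2].astype(np.float32)))
cv2.imwrite("pics/v1.png",cv2.resize(a,(800,600),interpolation=cv2.INTER_CUBIC))
cv2.imwrite("pics/v2.png",cv2.resize(b,(800,600),interpolation=cv2.INTER_CUBIC))
m=camera_model("top");K=np.array(m["intrinsics"]);print(K)
```

```text
top base 1856 ((0.6009537577629089, -0.0652952492237091), (0.36708754301071167, 0.2787329852581024), 89.81640625) 0.012192034897121243
sill 120 ((0.5216973423957825, 0.043074317276477814), (0.02907642163336277, 0.05959367752075195), 89.70380401611328) 0.12325019277361463
pawl 267 [ 0.53235186 -0.06550268  0.13527453] [0.57633155 0.05696393 0.16137935]
rod 191 ((0.5244871377944946, 0.2996177077293396), (0.1894521713256836, 0.042375870048999786), 0.6278452277183533) 0.04117691064163772
restplate 928 ((0.5055282115936279, 0.30112266540527344), (0.3473431468009949, 0.15856942534446716), 0.2840392291545868)
scene base 2039 ((0.595992922782898, -0.06920212507247925), (0.3033115565776825, 0.20689581334590912), 86.52501678466797) 0.012050008095742816
sill 160 ((0.5281898975372314, 0.03482228145003319), (0.051647745072841644, 0.06859243661165237), 82.63001251220703) 0.12259987202075673
pawl 292 [ 0.53763895 -0.06941939  0.13538913] [0.58127525 0.06129971 0.15576811]
rod 463 ((0.5267598032951355, 0.2997679114341736), (0.18993458151817322, 0.04321598634123802), 0.697475254535675) 0.041182506335816375
restplate 1504 ((0.48153507709503174, 0.29758504033088684), (0.3064786493778229, 0.07965092360973358), 3.8334360122680664)
[[473.86457346   0.         251.32532676]
 [  0.         473.86457346 190.07502533]
 [  0.           0.           1.        ]]
```

View pics/v1.png

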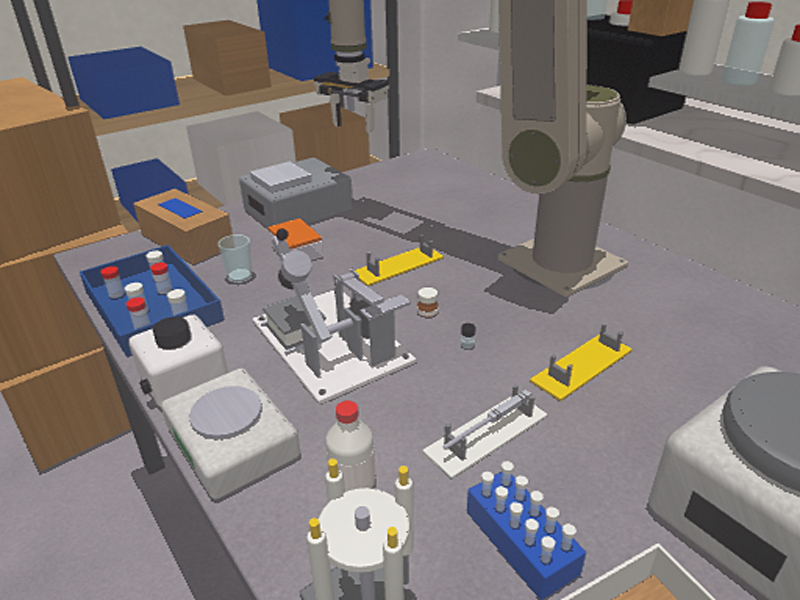

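View pics/v2.png

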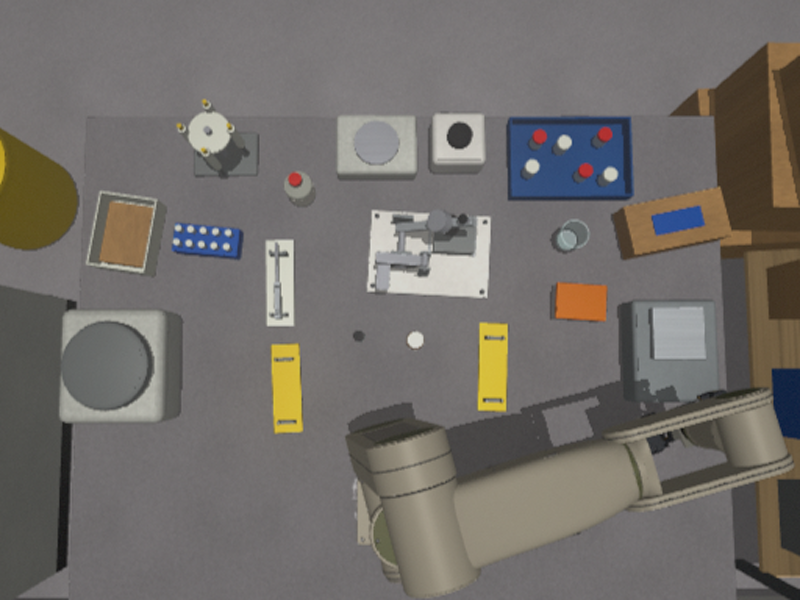

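White rest with rod at (280,285) in the top view, tip pointing +x (up). Both yellow rests are decoys. The press is at (430,253), turned slightly, with its arm raised.

Run:
```python
from h import *
s=st(); print("tool axes",np.round(Ro.from_rotvec(s["orientation"]).as_matrix(),3).tolist())
# press fit via point correspondences
body=np.array([[0,0,0],[-30,-5,141],[-85,89,123],[55,50,85]])/1e3
W={"scene":[[.589,-.0514,0],[.56,-.0519,.1414],[.5071,.0402,.1249],[.6455,-.0059,.0815]],"top":[[.5889,-.0464,0],[.5547,-.0507,.1429],[.5112,.0448,.1231],[.6438,-.0021,.0859]]}
def fit(b,w):
    b=b[:,:2];w=w[:,:2];bc=b-b.mean(0);wc=w-w.mean(0)
    a=np.arctan2((bc[:,0]*wc[:,1]-bc[:,1]*wc[:,0]).sum(),(bc*wc).sum())
    R=np.array([[np.cos(a),-np.sin(a)],[np.sin(a),np.cos(a)]]);t=w.mean(0)-R@b.mean(0)
    return a,t,w-(b@R.T+t)
for k in W: a,t,r=fit(body,np.array(W[k]));print(k,a,t,np.round(r*1e3,1).tolist())
for c in ["top","scene"]:
    im=cv2.imread(f"pics/{c}0.png");C=cloud(np.load(f"{c}0.npy"),c);z=C[...,2]
    # white base plate
    M=((im.min(2)>150)&(abs(z-.012)<.006)).astype(np.uint8)
    n,l,stt,ce=cv2.connectedComponentsWithStats(M)
    sel=np.zeros_like(M,bool)
    for i in range(1,n):
        p=np.median(C[l==i],0)
        if .46<p[0]<.73 and -.25<p[1]<.12 and stt[i,4]>8: sel|=l==i
    B=C[sel]; (cx,cy),wh,an=cv2.minAreaRect(B[:,:2].astype(np.float32)); print(c,"plate",(cx,cy),wh,an,len(B))
    # plate centre -> origin offset (7.5,-20)mm
    e=an if an<45 else an-90; a=np.radians(e); R=np.array([[np.cos(a),-np.sin(a)],[np.sin(a),np.cos(a)]]);print("  yaw",a,"origin",np.array([cx,cy])-R@[.0075,-.02])
    # sill edges, pawl, rod lines
    S=C[(abs(z-.123)<.003)&(C[...,0]>.47)&(C[...,0]<.57)&(C[...,1]>.0)&(C[...,1]<.09)];print("  sill",S.min(0),S.max(0),len(S))
    B=C[(abs(C[...,1]-.303)<.016)&(z>.034)&(z<.05)&(C[...,0]>.4)&(C[...,0]<.65)]
    for x0 in np.arange(.42,.64,.02):
        b=B[(B[:,0]>x0)&(B[:,0]<x0+.02)]
        if len(b): print("   rod",round(x0,2),np.round(np.median(b,0),4),round(b[:,1].min(),4),round(b[:,1].max(),4),len(b))
    print("  rod x ext",B[:,0].min(),B[:,0].max())
```

```text
t 1.1 tcp [ 0.2028 -0.5647  0.2186] rv [3.095 0.539 0.   ] F [-0.53 -0.21  0.24] op 0.093 q [-1.311  0.13   1.488  0.     1.523 -0.085]
tool axes [[0.941, 0.338, 0.0], [0.338, -0.941, -0.0], [0.0, 0.0, -1.0]]
scene -0.04520977189357022 [ 0.58887066 -0.05139369] [[0.1, -0.0], [1.3, 3.1], [-0.9, -1.2], [-0.6, -2.0]]
top -0.07152715864489878 [ 0.58721753 -0.04808633] [[1.7, 1.7], [-2.2, 0.2], [2.4, -2.0], [-1.9, 0.0]]
top plate (0.5941400527954102, -0.06994259357452393) (0.29777252674102783, 0.205890491604805) 86.5807876586914 1820
  yaw -0.05967651318065908 origin [ 0.58784623 -0.04953089]
  sill [0.49225752 0.02844141 0.12002213] [0.55147026 0.057694   0.12594711] 77
   rod 0.42 [0.4343 0.3012 0.043 ] 0.2934 0.3157 13
   rod 0.44 [0.4474 0.3009 0.041 ] 0.2912 0.3155 20
   rod 0.46 [0.4684 0.3014 0.043 ] 0.2937 0.3055 17
   rod 0.48 [0.4906 0.301  0.0419] 0.2939 0.3069 16
   rod 0.5 [0.5107 0.3019 0.0425] 0.2948 0.3107 17
   rod 0.52 [0.5288 0.3022 0.043 ] 0.2984 0.3074 13
   rod 0.54 [0.5498 0.3046 0.04  ] 0.3017 0.3072 12
   rod 0.56 [0.5713 0.3035 0.0387] 0.3025 0.3078 8
   rod 0.58
[... 329 characters left out ...]
[4.93756207e-01 3.15103215e-04 1.20057913e-01] [0.56975165 0.0620518  0.12572901] 188
   rod 0.42 [0.4363 0.3022 0.0436] 0.2953 0.3116 13
   rod 0.44 [0.4481 0.3057 0.0435] 0.2933 0.3189 57
   rod 0.46 [0.4694 0.3032 0.0435] 0.295 0.309 41
   rod 0.48 [0.4896 0.3047 0.0435] 0.2944 0.3095 43
   rod 0.5 [0.5113 0.3048 0.0429] 0.2942 0.3101 47
   rod 0.52 [0.5269 0.3041 0.0404] 0.295 0.3088 30
   rod 0.54 [0.5501 0.3049 0.0402] 0.3023 0.3083 22
   rod 0.56 [0.5695 0.3059 0.0394] 0.3016 0.3082 24
   rod 0.58 [0.5936 0.3071 0.0404] 0.2873 0.319 30
   rod 0.6 [0.6103 0.3077 0.0402] 0.2885 0.3096 26
   rod 0.62 [0.6215 0.3065 0.0406] 0.3062 0.309 3
  rod x ext 0.43179710012049566 0.6216521173902577
```

Emit:
{"name": "apply_moves", "arguments": {
  "commands": [1.9, 5.8, 0.5, 0, 0, -0.02, 9.3, 1.9, 5.8, 0.5, 0, 0, -0.02, 9.3, 1.9, 5.8, 0.5, 0, 0, -0.02, 9.3, 1.9, 5.8, 0.5, 0, 0, -0.02, 9.3, 1.9, 5.8, 0.5, 0, 0, -0.02, 9.3, 1.9, 5.8, 0.5, 0, 0, -0.02, 9.3, 1.9, 5.8, 0.5, 0, 0, -0.02, 9.3, 1.9, 5.8, 0.5, 0, 0, -0.02, 9.3],
  "squeeze": 60
}}

```text
t: 2.1
tool_pos: [0.3546, -0.0919, 0.2572]
orientation: [-3.128, -0.268, -0.007]
force: [1.3, -1.3, -0.7]
opening: 0.0931
```

Emit:
{"name": "apply_moves", "arguments": {
  "commands": [1.9, 5.8, 0, 0, 0, -0.02, 9.3, 1.9, 5.8, 0, 0, 0, -0.02, 9.3, 1.9, 5.8, 0, 0, 0, -0.02, 9.3, 1.9, 5.8, 0, 0, 0, -0.02, 9.3, 1.9, 5.8, 0, 0, 0, -0.02, 9.3, 1.9, 5.8, 0, 0, 0, -0.02, 9.3, 0, 0, 0, 0, 0, 0, 9.3]
}}

```text
t: 2.98
tool_pos: [0.4695, 0.2688, 0.2586]
orientation: [3.14, 0.082, 0.018]
force: [-0.8, 0.3, 0.1]
opening: 0.0932
```

```bash
python3 -c "
from h import *
s=st();R=Ro.from_rotvec(s['orientation']).as_matrix();print(np.arctan2(R[1,0],R[0,0]),R[:,2])"
```

```text
t 2.98 tcp [0.4695 0.2688 0.2586] rv [3.14  0.082 0.018] F [-0.79  0.3   0.13] op 0.0932 q [ 0.429 -0.053  1.604 -0.005  1.58   1.947]
0.052376162246355405 [ 1.14876639e-02 -5.17723232e-05 -9.99934013e-01]
```

Emit:
{"name": "apply_moves", "arguments": {
  "commands": [2.2, 3.4, -4, 0, 0.011, -0.02, 9.3, 0, 0, -5, 0, 0, 0, 9.3, 0, 0, -3.5, 0, 0, 0, 9.3, 0, 0, 0, 0, 0, 0, 9.3]
}}

```text
t: 3.48
tool_pos: [0.4924, 0.3021, 0.1323]
orientation: [3.141, 0.051, 0.005]
force: [0.1, 0.2, 0.6]
opening: 0.0929
```

Run:
```python
from h import *
s=st();R=Ro.from_rotvec(s['orientation']).as_matrix();print("yaw",np.arctan2(R[1,0],R[0,0]),R[:,2])
m=camera_model("wrist");im,d=read_camera("wrist");cv2.imwrite("pics/w1.png",im)
C=cloud(d,"wrist",m);z=C[...,2]
B=C[(abs(C[...,1]-.303)<.011)&(z>.038)&(z<.05)&(C[...,0]>.4)&(C[...,0]<.66)]
for x0 in np.arange(.42,.64,.01):
    b=B[(B[:,0]>x0)&(B[:,0]<x0+.01)]
    if len(b): print(round(x0,3),np.round(b.mean(0),4),np.round(np.percentile(b[:,1],[2,98]),4),len(b))
print(B[:,0].min(),B[:,0].max())
```

```text
t 3.48 tcp [0.4924 0.3021 0.1323] rv [3.141 0.051 0.005] F [0.13 0.19 0.56] op 0.0929 q [ 4.630e-01  1.240e-01  1.655e+00 -2.000e-03  1.360e+00  2.001e+00]
yaw 0.032492711848575176 [ 3.00524458e-03 -3.32537347e-04 -9.99995429e-01]
0.43 [0.4364 0.3    0.0443] [0.2929 0.3067] 88
0.44 [0.4449 0.3005 0.0446] [0.2933 0.3139] 123
0.45 [0.4551 0.3004 0.0445] [0.2937 0.3072] 126
0.46 [0.4651 0.3008 0.0444] [0.294  0.3074] 125
0.47 [0.4749 0.301  0.0445] [0.2944 0.3077] 127
0.48 [0.4849 0.3014 0.0444] [0.2948 0.308 ] 137
0.49 [0.4949 0.3018 0.0444] [0.2952 0.3082] 131
0.5 [0.5048 0.3021 0.0446] [0.2956 0.3085] 139
0.51 [0.5148 0.3027 0.0446] [0.296  0.3089] 147
0.52 [0.5241 0.3025 0.0416] [0.2964 0.308 ] 104
0.53 [0.535  0.3031 0.0408] [0.2996 0.3065] 84
0.54 [0.545  0.3035 0.0408] [0.2999 0.3068] 81
0.55 [0.5547 0.3038 0.0408] [0.3003 0.3071] 85
0.56 [0.5649 0.3043 0.0406] [0.3007 0.3084] 92
0.57 [0.5751 0.3047 0.0406] [0.301  0.3086] 100
0.58 [0.5851 0.3052 0.0406] [0.3014 0.3089] 99
0.59 [0.5948 0.3054 0.0407] [0.3018 0.3092] 104
0.6 [0.605  0.3059 0.0407] [0.3022 0.3095] 113
0.61 [0.6149 0.3062 0.0406] [0.3025 0.3097] 106
0.62 [0.6204 0.3058 0.0397] [0.3038 0.3072] 3
0.4326437372090723 0.6206000605046744
```

View pics/w1.png

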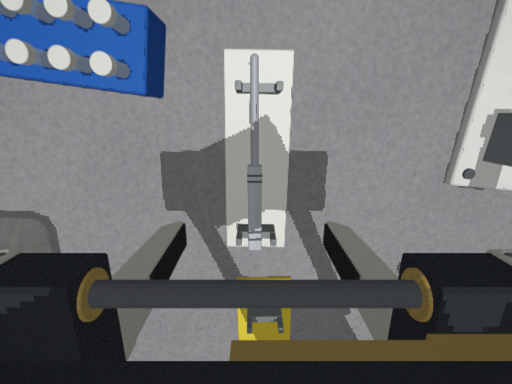

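Emit:
{"name": "apply_moves", "arguments": {
  "commands": [0, 0, -5, 0, 0, 0, 6, 0, 0, -4, 0, 0, 0, 4, 0, 0, -2, 0, 0.003, 0.003, 3, 0, 0, 0, 0, 0, 0, 2.5]
}}

```text
t: 4.03
tool_pos: [0.5014, 0.3043, 0.0347]
orientation: [-3.133, -0.053, -0.03]
force: [-0.2, -0.0, 0.1]
opening: 0.0577
```

```bash
python3 -c "
from h import *
s=st();R=Ro.from_rotvec(s['orientation']).as_matrix();print(np.arctan2(R[1,0],R[0,0]),R[:,2])"
```

```text
t 4.03 tcp [0.5014 0.3043 0.0347] rv [-3.133 -0.053 -0.03 ] F [-0.15 -0.01  0.06] op 0.0577 q [ 4.580e-01  2.370e-01  1.719e+00 -1.000e-03  1.165e+00  1.996e+00]
0.03377741429622849 [ 0.01910961  0.00878661 -0.99977878]
```

Emit:
{"name": "apply_moves", "arguments": {
  "commands": [-0.9, -0.27, -1, -0.009, 0.019, 0, 4, 0, 0, -0.5, 0, 0, 0, 3, 0, 0, 0, 0, 0, 0, 3, 0, 0, 0, 0, 0, 0, 2.5]
}}

```text
t: 4.53
tool_pos: [0.4954, 0.3032, 0.0244]
orientation: [-3.139, -0.053, -0.009]
force: [-0.5, 0.2, -0.3]
opening: 0.0266
```

```bash
cat >> h.py <<'E'
def sy():
    s=st();R=Ro.from_rotvec(s['orientation']).as_matrix();print("yaw",round(np.arctan2(R[1,0],R[0,0]),4),"z",np.round(R[:,2],4));return s
E
python3 -c "
from h import *
sy()"
```

```text
t 4.53 tcp [0.4954 0.3032 0.0244] rv [-3.139 -0.053 -0.009] F [-0.52  0.24 -0.28] op 0.0266 q [ 0.461  0.25   1.724 -0.     1.161  1.998]
yaw 0.0339 z [ 0.0058  0.0026 -1.    ]
```

Emit:
{"name": "apply_moves", "arguments": {
  "commands": [-0.3, -0.16, -0.6, -0.003, 0.006, 0, 2.5, 0, 0, 0, 0, 0, 0, 2.4, 0, 0, 0, 0, 0, 0, 1.8, 0, 0, 0, 0, 0, 0, 0.5, 0, 0, 0, 0, 0, 0, 0.5, 0, 0, 0, 0, 0, 0, 0.5]
}}

```text
t: 5.28
tool_pos: [0.4923, 0.3015, 0.0183]
orientation: [3.141, 0.053, -0.0]
force: [0.3, -0.6, -0.3]
opening: 0.0136
```

```bash
python3 -c "
from h import *
sy()"
```

```text
t 5.28 tcp [0.4923 0.3015 0.0183] rv [ 3.141  0.053 -0.   ] F [ 0.35 -0.64 -0.31] op 0.0136 q [ 0.461  0.256  1.729 -0.     1.156  1.998]
yaw 0.034 z [-3.e-04 -4.e-04 -1.e+00]
```

Emit:
{"name": "apply_moves", "arguments": {
  "commands": [0, 0, 2, 0, 0, 0, 0.5, 0, 0, 4, 0, 0, 0, 0.5, 0, 0, 4, 0, 0, 0, 0.5, 0, 0, 3, 0, 0, 0, 0.5, -2.2, -5.5, 0.3, 0, 0, -0.03, 0.5, -2.2, -5.5, 0, 0, 0, -0.03, 0.5, -2.2, -5.5, 0, 0, 0, -0.03, 0.5, -1.6, -4, 0, 0, 0, 0, 0.5]
}}

```text
t: 6.28
tool_pos: [0.4101, 0.094, 0.1669]
orientation: [-3.139, 0.085, -0.017]
force: [0.2, -0.5, -0.5]
opening: 0.0136
```

```bash
python3 -c "
from h import *
sy()"
```

```text
t 6.28 tcp [0.4101 0.094  0.1669] rv [-3.139  0.085 -0.017] F [ 0.22 -0.51 -0.54] op 0.0136 q [ 0.103 -0.361  2.037  0.     1.455  1.728]
yaw -0.0541 z [ 0.0109  0.0016 -0.9999]
```

Emit:
{"name": "apply_moves", "arguments": {
  "commands": [-0.5, -3, -1.5, -0.001, 0.011, -0.006, 0.5, -0.2, -1.4, -1.5, 0, 0, 0, 0.5, 0, 0, 0, 0, 0, 0, 0.5, 0, 0, 0, 0, 0, 0, 0.5]
}}

```text
t: 6.78
tool_pos: [0.4041, 0.0467, 0.143]
orientation: [-3.139, 0.101, -0.015]
force: [0.3, -1.4, -0.7]
opening: 0.0132
```

Run:
```python
from h import *
s=sy()
m=camera_model("wrist");im,d=read_camera("wrist");cv2.imwrite("pics/w2.png",im);np.save("w2.npy",d)
C=cloud(d,"wrist",m);z=C[...,2]
def rg(n,sel):
    b=C[sel&(d>0)]; print(n,len(b)); 
    if len(b): print("   ",np.round(np.percentile(b,[2,50,98],axis=0),4).tolist())
x,y=C[...,0],C[...,1]
rg("sill",(abs(z-.123)<.005)&(x>.48)&(x<.58)&(y>.0)&(y<.08))
rg("pawl",(z>.135)&(z<.16)&(x>.545)&(x<.60)&(y>-.06)&(y<.08))
o=np.array([.589,-.049]);a=-.06;R=np.array([[np.cos(a),-np.sin(a)],[np.sin(a),np.cos(a)]])
P=(C[...,:2]-o)@R   # press frame
for y0 in range(-20,115,8):
    b=z[(abs(P[...,0]+.030)<.009)&(abs(P[...,1]-y0/1e3)<.004)&(z>.13)&(z<.19)]
    if len(b): print("pawl top y",y0,round(float(np.median(b)),4),len(b))
for y0 in range(68,112,4):
    b=z[(abs(P[...,0]+.075)<.02)&(abs(P[...,1]-y0/1e3)<.002)&(z>.10)]
    if len(b): print("sill y",y0,round(float(np.median(b)),4),len(b))
ax=C[(z>.14)&(z<.175)&(x>.43)&(x<.545)&(y>.02)&(y<.075)]
for x0 in np.arange(.43,.55,.015):
    b=ax[(ax[:,0]>x0)&(ax[:,0]<x0+.015)]
    if len(b): print("rod",np.round(b.mean(0),4),round(b[:,2].max(),4),round(b[:,0].max(),4),len(b))
cv2.imwrite("pics/w2b.png",cv2.resize(im,(768,576)))
```

```text
t 6.78 tcp [0.4041 0.0467 0.143 ] rv [-3.139  0.101 -0.015] F [ 0.29 -1.37 -0.66] op 0.0132 q [-1.100e-02 -3.860e-01  2.100e+00  1.000e-03  1.419e+00  1.624e+00]
yaw -0.0646 z [ 9.6e-03  4.0e-04 -1.0e+00]
sill 3092
    [[0.4949, 0.0286, 0.1219], [0.5237, 0.0485, 0.1235], [0.5478, 0.0586, 0.125]]
pawl 0
sill y 72 0.1234 56
sill y 76 0.1235 452
sill y 80 0.1655 360
sill y 84 0.1671 653
sill y 88 0.1652 388
sill y 92 0.1236 441
sill y 96 0.1235 435
sill y 100 0.1235 437
sill y 104 0.1235 156
rod [0.436  0.0446 0.1665] 0.1713 0.4449 511
rod [0.4526 0.0434 0.1659] 0.1681 0.4599 377
rod [0.4677 0.0426 0.1661] 0.1685 0.475 412
rod [0.4827 0.0416 0.1661] 0.1687 0.49 461
rod [0.4976 0.0405 0.1663] 0.1685 0.5049 516
rod [0.5125 0.0396 0.1665] 0.169 0.52 549
rod [0.5258 0.0388 0.1666] 0.1692 0.5329 451
```

View pics/w2b.png

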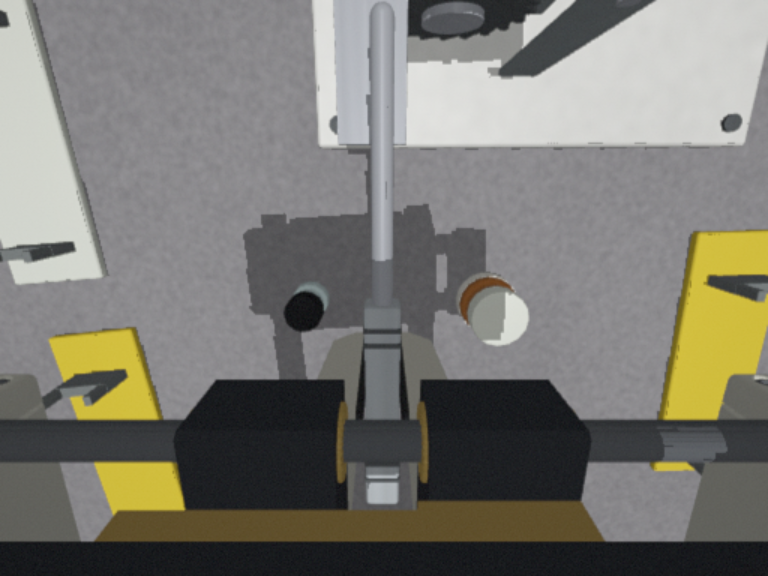

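Run:
```python
from h import *
o=np.array([.589,-.049]);a=-.06;R=np.array([[np.cos(a),-np.sin(a)],[np.sin(a),np.cos(a)]])
for c in ["top","scene"]:
    C=cloud(np.load(f"{c}0.npy"),c);P=(C[...,:2]-o)@R*1e3;z=C[...,2]*1e3
    S=(z>125)&(z<175)&(P[...,0]>-43)&(P[...,0]<-17)&(P[...,1]>-10)&(P[...,1]<115)
    for y0 in range(-10,115,10):
        b=z[S&(P[...,1]>=y0)&(P[...,1]<y0+10)]
        if len(b): print(c,y0,np.round(np.percentile(b,[10,50,90]),1),len(b))
    S2=S&(P[...,1]>15)&(P[...,1]<105)&(z>137)
    k=np.polyfit(P[S2][:,1],z[S2],1);print(c,"slope",k, "x rng",np.percentile(P[S2][:,0],[2,98]))
```

```text
top -10 [142.3 149.9 156.7] 17
top 0 [139.5 147.4 155.1] 20
top 10 [140.2 144.2 149.8] 17
top 20 [142.5 146.3 150.9] 18
top 30 [141.7 146.8 151.8] 17
top 40 [144.6 147.2 152. ] 13
top 50 [144.  150.8 154.1] 17
top 60 [146.7 150.1 158.7] 19
top 70 [146.5 152.4 156.3] 19
top 80 [145.7 152.  156.4] 16
top 90 [149.8 153.5 157.9] 15
top 100 [150.8 156.4 159.5] 12
top slope [1.05248418e-01 1.43809151e+02] x rng [-41.81555245 -20.93237364]
scene -10 [143.1 149.2 150.9] 24
scene 0 [138.5 144.8 149.2] 25
scene 10 [143.7 145.5 146.8] 17
scene 20 [141.4 145.4 146.8] 17
scene 30 [143.2 147.  148.8] 16
scene 40 [130.7 147.5 148.6] 23
scene 50 [128.7 148.3 149.9] 25
scene 60 [148.3 150.5 151.8] 15
scene 70 [145.5 151.5 152.3] 20
scene 80 [148.5 151.3 152.9] 21
scene 90 [149.4 152.6 154.4] 18
scene 100 [147.3 151.5 154.8] 32
scene slope [8.82569995e-02 1.43319262e+02] x rng [-40.91521194 -17.5328284 ]
```

Emit:
{"name": "apply_moves", "arguments": {
  "commands": [0, 0.2, -1.5, 0, 0.009, 0.005, 0.5, 0, 0, -1.3, 0, 0, 0, 0.5, 0, 0, 0, 0, 0, 0, 0.5, 0, 0, 0, 0, 0, 0, 0.5]
}}

```text
t: 7.32
tool_pos: [0.4041, 0.0507, 0.1131]
orientation: [-3.14, 0.088, 0.001]
force: [0.2, -0.3, -0.8]
opening: 0.0133
```

```bash
python3 -c "
from h import *
sy()"
```

```text
t 7.33 tcp [0.4041 0.0507 0.1131] rv [-3.14e+00  8.80e-02  1.00e-03] F [ 0.25 -0.27 -0.75] op 0.0133 q [-2.000e-03 -3.430e-01  2.123e+00  1.000e-03  1.363e+00  1.625e+00]
yaw -0.0559 z [-8.e-04  6.e-04 -1.e+00]
```

Emit:
{"name": "apply_moves", "arguments": {
  "commands": [1, -0.06, -0.05, 0, 0, -0.004, 0.5, 1.2, -0.07, 0, 0, 0, 0, 0.5, 1.2, -0.07, 0, 0, 0, 0, 0.5, 1, -0.06, 0, 0, 0, 0, 0.5, 0, 0, 0, 0, 0, 0, 0.5, 0, 0, 0, 0, 0, 0, 0.5]
}}

```text
t: 8.07
tool_pos: [0.4526, 0.0476, 0.1138]
orientation: [-3.139, 0.096, -0.003]
force: [-0.6, 0.1, -1.1]
opening: 0.0133
```

Run:
```python
from h import *
s=sy()
im,d=read_camera("scene");m=camera_model("scene");K=np.array(m["intrinsics"])
p=K@(np.array(m["R"])@[.56,.03,.14]+m["t"]);u,v=(p[:2]/p[2]).astype(int);print(u,v)
cv2.imwrite("pics/s2.png",cv2.resize(im[v-60:v+60,u-80:u+80],(800,600),interpolation=cv2.INTER_CUBIC))
```

```text
t 8.07 tcp [0.4526 0.0476 0.1138] rv [-3.139e+00  9.600e-02 -3.000e-03] F [-0.64  0.12 -1.14] op 0.0133 q [-8.000e-03 -1.980e-01  2.003e+00  1.000e-03  1.334e+00  1.624e+00]
yaw -0.0612 z [ 2.1e-03  6.0e-04 -1.0e+00]
237 190
```

View pics/s2.png

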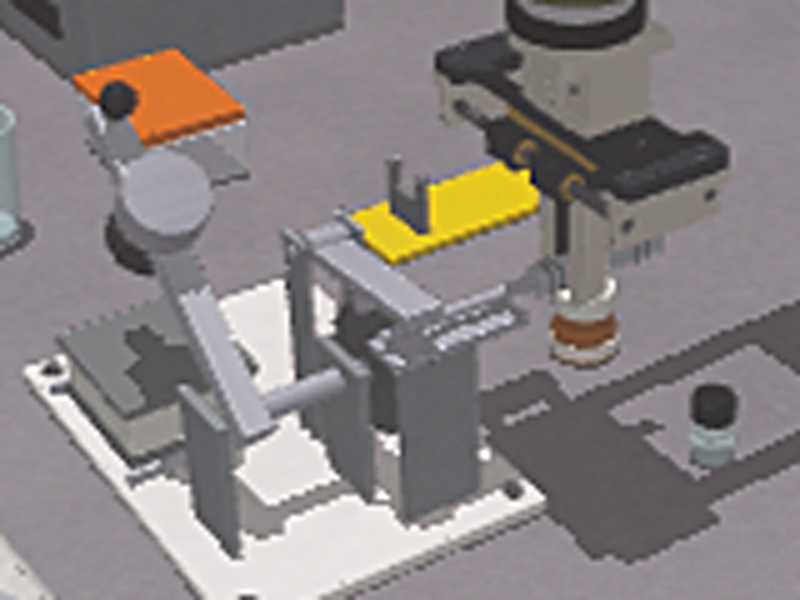

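Emit:
{"name": "apply_moves", "arguments": {
  "commands": [0, -0.2, 0.65, 0, 0, 0, 0.5, 0, -0.1, 1.3, 0, 0, 0, 0.5, 0, -0.3, 1.3, 0, 0, 0, 0.5, 0, -0.5, 1.25, 0, 0, 0, 0.5, 0, -0.6, 1.2, 0, 0, 0, 0.5, 0, 0, 0, 0, 0, 0, 0.5]
}}

```text
t: 8.88
tool_pos: [0.4524, 0.0294, 0.1763]
orientation: [-3.14, 0.096, -0.007]
force: [0.7, 0.6, -1.3]
opening: 0.0139
```

```bash
cat >> h.py <<'E'
def rel(s,off=.129):
    # rod at lip location rel pivot in press frame, mm
    R=Ro.from_rotvec(s['orientation']).as_matrix();p=np.array(s['tool_pos'])
    tip=p+R@[off,0,-.0187]; a=-.06;c,sn=np.cos(a),np.sin(a);d=tip-[.589,-.049,0]
    q=np.array([c*d[0]+sn*d[1],-sn*d[0]+c*d[1],d[2]])*1e3
    print("tip press",np.round(q,1),"rel pivot yz",np.round(q[1:]-[-5,141],1)); y,z=q[1:]-[-5,141]
    r=np.hypot(y,z); print("theta~",round(np.arctan2(z,y)+np.arcsin(11/r),3),"r",round(np.sqrt(r*r-121),1))
E
python3 -c "
from h import *
rel(sy())"
```

```text
t 8.88 tcp [0.4524 0.0294 0.1763] rv [-3.14   0.096 -0.007] F [ 0.68  0.6  -1.3 ] op 0.0139 q [-4.900e-02 -2.600e-01  1.939e+00  1.000e-03  1.458e+00  1.583e+00]
yaw -0.061 z [ 4.3e-03  4.0e-04 -1.0e+00]
tip press [-12.2  69.9 195.5] rel pivot yz [74.9 54.5]
theta~ 0.749 r 92.0
```

Emit:
{"name": "apply_moves", "arguments": {
  "commands": [-0.06, -1, 1, 0, 0, 0, 0.5, -0.06, -1.05, 0.9, 0, 0, 0, 0.5, -0.07, -1.15, 0.75, 0, 0, 0, 0.5, -0.07, -1.25, 0.55, 0, 0, 0, 0.5, -0.08, -1.3, 0.35, 0, 0, 0, 0.5, -0.08, -1.35, 0.15, 0, 0, 0, 0.5, -0.08, -1.4, -0.05, 0, 0, 0, 0.5, -0.08, -1.35, -0.2, 0, 0, 0, 0.5]
}}

```text
t: 9.88
tool_pos: [0.4457, -0.0762, 0.2126]
orientation: [3.14, -0.096, 0.006]
force: [-0.0, 0.6, -0.7]
opening: 0.0133
```

Run:
```python
from h import *
s=sy();rel(s)
im,d=read_camera("scene");m=camera_model("scene");K=np.array(m["intrinsics"])
cv2.imwrite("pics/s3.png",cv2.resize(im[120:240,147:307],(800,600),interpolation=cv2.INTER_CUBIC))
```

```text
t 9.88 tcp [ 0.4457 -0.0762  0.2126] rv [ 3.14  -0.096  0.006] F [-0.01  0.61 -0.74] op 0.0133 q [-2.840e-01 -2.820e-01  1.891e+00  1.000e-03  1.529e+00  1.348e+00]
yaw -0.061 z [ 3.6e-03 -1.0e-04 -1.0e+00]
tip press [-12.5 -35.9 231.8] rel pivot yz [-30.9  90.8]
theta~ 2.014 r 95.3
```

View pics/s3.png

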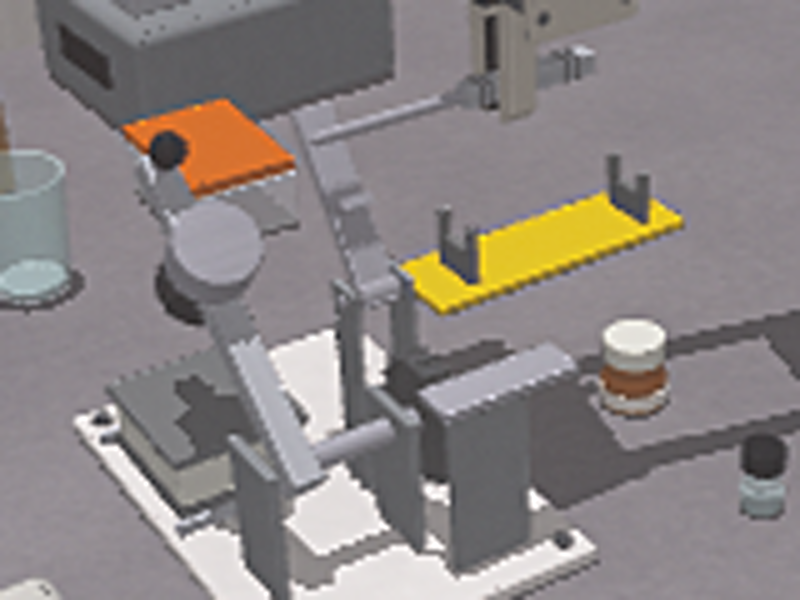

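Emit:
{"name": "apply_moves", "arguments": {
  "commands": [0, 0, 0, 0, 0, 0, 0.5, 0, 0, 0, 0, 0, 0, 0.5, -0.5, 1, 0.2, 0, 0, 0, 0.5, 0, 1, 0, 0, 0, 0, 0.5, 0, 0, 0, 0, 0, 0, 0.5]
}}

```text
t: 10.55
tool_pos: [0.4397, -0.0552, 0.2139]
orientation: [-3.14, 0.096, -0.003]
force: [-0.6, 0.4, -0.9]
opening: 0.0139
```

Run:
```python
from h import *
s=sy();rel(s)
o=np.array([.589,-.049]);a=-.06;R=np.array([[np.cos(a),-np.sin(a)],[np.sin(a),np.cos(a)]])
im,d=read_camera("scene")
C=cloud(d,"scene");P=(C[...,:2]-o)@R*1e3;z=C[...,2]*1e3
S=(z>160)&(z<260)&(P[...,0]>-43)&(P[...,0]<-17)&(P[...,1]>-120)&(P[...,1]<-25)
b=np.c_[P[S],z[S]][:,1:];print(len(b));y=b[:,0]+5;zz=b[:,1]-141
print("angles",np.percentile(np.arctan2(zz,y),[10,50,90]),"rmax",np.hypot(y,zz).max())
```

```text
t 10.55 tcp [ 0.4397 -0.0552  0.2139] rv [-3.14e+00  9.60e-02 -3.00e-03] F [-0.62  0.43 -0.91] op 0.0139 q [-2.410e-01 -3.080e-01  1.909e+00  1.000e-03  1.538e+00  1.391e+00]
yaw -0.0612 z [ 2.1e-03  1.0e-04 -1.0e+00]
tip press [-19.7 -15.3 232.8] rel pivot yz [-10.3  91.8]
theta~ 1.801 r 91.7
230
angles [2.12656482 2.27549979 2.32052303] rmax 114.31697753738459
```

Emit:
{"name": "apply_moves", "arguments": {
  "commands": [0.5, 4, 0, 0, 0, 0.015, 0.5, 0.9, 6, 0, 0, 0, 0.02, 0.5, 0.9, 6, 0, 0, 0, 0.02, 0.5, 0.9, 6, -0.5, 0, 0, 0.02, 0.5, 0.9, 6, -1, 0, 0, 0.02, 0.5, 0.9, 5, -1, 0, 0, 0, 0.5, 0, 0, -1, 0, 0, 0, 0.5, 0, 0, 0, 0, 0, 0, 0.5]
}}

```text
t: 11.6
tool_pos: [0.4903, 0.284, 0.1784]
orientation: [3.139, 0.057, 0.01]
force: [0.2, -0.6, -1.2]
opening: 0.0133
```

```bash
python3 -c "
from h import *
sy()"
```

```text
t 11.6 tcp [0.4903 0.284  0.1784] rv [3.139 0.057 0.01 ] F [ 0.23 -0.64 -1.19] op 0.0133 q [ 0.437  0.058  1.639 -0.004  1.44   1.973]
yaw 0.0361 z [ 0.0063 -0.0017 -1.    ]
```

Emit:
{"name": "apply_moves", "arguments": {
  "commands": [0.2, 1.75, -3, 0.002, 0.006, -0.002, 0.5, 0, 0, -4, 0, 0, 0, 0.5, 0, 0, -2.5, 0, 0, 0, 0.5, 0, 0, 0, 0, 0, 0, 0.5]
}}

```text
t: 12.1
tool_pos: [0.4948, 0.2977, 0.0847]
orientation: [-3.14, -0.045, -0.008]
force: [0.2, 0.0, -0.2]
opening: 0.0138
```

Run:
```python
from h import *
s=sy()
m=camera_model("wrist");im,d=read_camera("wrist")
C=cloud(d,"wrist",m);t=np.array(s['tool_pos']);x,y,z=C[...,0],C[...,1],C[...,2]
for x0 in np.arange(t[0]+.03,t[0]+.135,.012):
    S=(x>x0)&(x<x0+.012)&(abs(y-t[1]-.0335*(x-t[0]))<.012)&(abs(z-t[2]-.022)<.012)
    b=C[S]
    if len(b): print("rod",np.round(b.mean(0),4),round(b[:,0].max(),4),len(b))
# forks
S=(x>.56)&(x<.64)&(abs(y-.305)<.025)&(z>.02)&(z<.056)&(z<t[2]-.005);b=C[S]
print("front fork",np.round(np.percentile(b,[1,50,99],axis=0),4).tolist(),len(b))
```

```text
t 12.1 tcp [0.4948 0.2977 0.0847] rv [-3.14  -0.045 -0.008] F [ 0.16  0.03 -0.16] op 0.0138 q [ 4.540e-01  1.680e-01  1.698e+00 -1.000e-03  1.271e+00  1.996e+00]
yaw 0.0288 z [ 0.005   0.0014 -1.    ]
rod [0.5308 0.2986 0.1073] 0.5367 286
rod [0.5428 0.2989 0.1073] 0.5487 297
rod [0.5548 0.2992 0.1075] 0.5607 317
rod [0.5669 0.2999 0.1075] 0.5727 348
rod [0.5788 0.3    0.1074] 0.5847 388
rod [0.5908 0.3003 0.1075] 0.5967 418
rod [0.6028 0.3007 0.1076] 0.6087 435
rod [0.6148 0.301  0.1077] 0.6207 463
rod [0.6219 0.301  0.1071] 0.6236 65
front fork [[0.5895, 0.2807, 0.0211], [0.5933, 0.3076, 0.0346], [0.5978, 0.3222, 0.0526]] 587
```

Emit:
{"name": "apply_moves", "arguments": {
  "commands": [-0.25, 0.4, -1.5, 0, 0.005, 0.005, 0.5, 0, 0, -1, 0, 0, 0, 0.5, 0, 0, 0, 0, 0, 0, 0.5]
}}

```text
t: 12.52
tool_pos: [0.4955, 0.3026, 0.0636]
orientation: [-3.136, -0.052, -0.011]
force: [-0.0, 0.4, -1.2]
opening: 0.0133
```

```bash
python3 -c "
from h import *
sy()"
```

```text
t 12.53 tcp [0.4955 0.3026 0.0636] rv [-3.136 -0.052 -0.011] F [-0.01  0.4  -1.18] op 0.0133 q [4.590e-01 1.970e-01 1.707e+00 1.000e-03 1.230e+00 1.997e+00]
yaw 0.0329 z [ 0.0068  0.0049 -1.    ]
```

Emit:
{"name": "apply_moves", "arguments": {
  "commands": [-0.3, -0.1, -1.3, -0.005, 0.007, 0.001, 0.5, 0, 0, -1.2, 0, 0, 0, 0.5, 0, 0, -0.6, 0, 0, 0, 0.5, 0, 0, 0, 0, 0, 0, 0.5]
}}

```text
t: 13.02
tool_pos: [0.4922, 0.3017, 0.0305]
orientation: [3.141, 0.054, -0.001]
force: [-0.2, 0.4, -1.1]
opening: 0.0136
```

```bash
python3 -c "
from h import *
sy()"
```

```text
t 13.03 tcp [0.4922 0.3017 0.0305] rv [ 3.141e+00  5.400e-02 -1.000e-03] F [-0.19  0.43 -1.12] op 0.0136 q [ 0.461  0.24   1.724 -0.     1.179  1.998]
yaw 0.0342 z [-7.e-04 -5.e-04 -1.e+00]
```

Lower the last 12 mm and release.

Emit:
{"name": "apply_moves", "arguments": {
  "commands": [0, 0, -0.6, 0, 0, 0, 0.5, 0, 0, -0.5, 0, 0, 0, 0.5, 0, 0, -0.05, 0, 0, 0, 0.5, 0, 0, 0, 0, 0, 0, 0.5]
}}

```text
t: 13.52
tool_pos: [0.4927, 0.3019, 0.0188]
orientation: [3.141, 0.054, 0.0]
force: [-0.2, -0.0, -0.6]
opening: 0.0137
```

Emit:
{"name": "apply_moves", "arguments": {
  "commands": [0, 0, 0, 0, 0, 0, 1.8, 0, 0, 0, 0, 0, 0, 2.5, 0, 0, 0, 0, 0, 0, 3.5, 0, 0, 0, 0, 0, 0, 4.5, 0, 0, 1, 0, 0, 0, 5, 0, 0, 3, 0, 0, 0, 5, 0, 0, 4, 0, 0, 0, 5, 0, 0, 0, 0, 0, 0, 5]
}}

```text
t: 14.52
tool_pos: [0.4934, 0.3023, 0.104]
orientation: [-3.14, -0.054, -0.004]
force: [0.4, -1.2, -0.2]
opening: 0.0498
```

Run:
```python
from h import *
s=sy()
m=camera_model("wrist");im,d=read_camera("wrist");cv2.imwrite("pics/w5.png",im)
C=cloud(d,"wrist",m);z=C[...,2]
B=C[(abs(C[...,1]-.303)<.011)&(z>.034)&(z<.06)&(C[...,0]>.4)&(C[...,0]<.66)]
for x0 in np.arange(.42,.64,.03):
    b=B[(B[:,0]>x0)&(B[:,0]<x0+.01)]
    if len(b): print(round(x0,3),np.round(b.mean(0),4),len(b))
print(B[:,0].min(),B[:,0].max())
for c in ["scene","top"]:
    read_camera(c); r=spot_point("push_knob",c); print(c,[(round(q["conf"],2),np.round(world(q["point"],c),4)) for q in r[:2]])
```

```text
t 14.53 tcp [0.4934 0.3023 0.104 ] rv [-3.14  -0.054 -0.004] F [ 0.4  -1.22 -0.16] op 0.0498 q [ 0.461  0.153  1.677 -0.     1.309  1.998]
yaw 0.0342 z [ 0.0022  0.001  -1.    ]
0.45 [0.4551 0.3002 0.0446] 142
0.48 [0.485  0.3013 0.0444] 154
0.51 [0.5151 0.3024 0.0444] 182
0.54 [0.5451 0.3034 0.0407] 103
0.57 [0.5751 0.3044 0.0408] 116
0.6 [0.605  0.3059 0.0406] 137
0.4329230110078874 0.6215346099656893
scene [(0.97, array([ 0.6361, -0.1257,  0.2312])), (0.36, array([ 0.3825, -0.0373,  0.0068]))]
top [(0.87, array([ 0.6348, -0.1232,  0.2372]))]
```

Emit:
{"name": "apply_moves", "arguments": {
  "commands": [0, 0, 5, 0, 0, 0, 1, 0, 0, 6, 0, 0, 0, 0, 0, -3, 5.5, 0, 0, -0.015, 0, 1.5, -5.5, 2, 0, 0, -0.02, 0, 1.8, -5.8, 0, 0, 0, -0.02, 0, 1.8, -5.8, 0, 0, 0, -0.02, 0, 1.8, -5.8, 0, 0, 0, -0.015, 0, 1.8, -5.8, 0, 0, 0, 0, 0],
  "squeeze": 20
}}

```text
t: 15.78
tool_pos: [0.5713, -0.0242, 0.2777]
orientation: [3.132, -0.078, -0.036]
force: [0.7, 0.5, 0.6]
opening: 0.0006
```

```bash
python3 -c "
from h import *
sy()"
```

```text
t 15.78 tcp [ 0.5713 -0.0242  0.2777] rv [ 3.132 -0.078 -0.036] F [0.68 0.55 0.57] op 0.0006 q [-0.125  0.06   1.456 -0.01   1.647  1.495]
yaw -0.0501 z [-0.0229 -0.0073 -0.9997]
```

Emit:
{"name": "apply_moves", "arguments": {
  "commands": [2.5, -4, 0, 0.007, -0.023, -0.01, 0, 2.5, -4, 0, 0, 0, 0, 0, 1.5, -2.5, 0, 0, 0, 0, 0, 0, 0, 0, 0, 0, 0, 0]
}}

```text
t: 16.27
tool_pos: [0.636, -0.1377, 0.2706]
orientation: [-3.138, 0.105, 0.014]
force: [-0.1, -0.4, -0.5]
opening: 0.0004
```

```bash
python3 -c "
from h import *
sy()"
```

```text
t 16.27 tcp [ 0.636  -0.1377  0.2706] rv [-3.138  0.105  0.014] F [-0.09 -0.37 -0.49] op 0.0004 q [-2.920e-01  2.630e-01  1.244e+00 -1.000e-03  1.643e+00  1.346e+00]
yaw -0.067 z [-0.0089  0.0019 -1.    ]
```

Emit:
{"name": "apply_moves", "arguments": {
  "commands": [0.2, 0.2, -1.2, -0.002, -0.008, 0.006, 0, 0, 0, -0.9, 0, 0, 0, 0, 0, 0, 0, 0, 0, 0, 0, 0, 0, 0, 0, 0, 0, 0]
}}

```text
t: 16.77
tool_pos: [0.6365, -0.1322, 0.2458]
orientation: [-3.139, 0.09, 0.007]
force: [-0.5, 0.2, -0.3]
opening: 0.0005
```

```bash
cat >> h.py <<'E'
def knob(z):
    # arm angle from world top-of-ball height z; ball-top world xy
    from scipy.optimize import brentq
    th=brentq(lambda t:.085+.190*np.sin(t)+.030*np.cos(t)+.011-z,-.3,1.2)
    return th,at(th)
def at(th):
    y=.050-.190*np.cos(th)+.030*np.sin(th);a=-.06;c,s=np.cos(a),np.sin(a);x=.055
    return np.round([.589+c*x-s*y,-.049+s*x+c*y,.085+.190*np.sin(th)+.030*np.cos(th)+.011],4)
E
python3 -c "
from h import *
s=sy()
for t in np.arange(.7,-.11,-.05): print(round(t,2),at(t))"
```

```text
t 16.77 tcp [ 0.6365 -0.1322  0.2458] rv [-3.139  0.09   0.007] F [-0.54  0.17 -0.28] op 0.0005 q [-0.284  0.261  1.291  0.     1.594  1.345]
yaw -0.0576 z [-0.0042  0.0016 -1.    ]
0.7 [ 0.6393 -0.1282  0.2413]
0.65 [ 0.6389 -0.1352  0.2349]
0.6 [ 0.6385 -0.142   0.228 ]
0.55 [ 0.6381 -0.1484  0.2209]
0.5 [ 0.6378 -0.1545  0.2134]
0.45 [ 0.6374 -0.1601  0.2057]
0.4 [ 0.6371 -0.1654  0.1976]
0.35 [ 0.6368 -0.1703  0.1893]
0.3 [ 0.6365 -0.1747  0.1808]
0.25 [ 0.6363 -0.1787  0.1721]
0.2 [ 0.6361 -0.1823  0.1631]
0.15 [ 0.6359 -0.1854  0.1541]
0.1 [ 0.6357 -0.1881  0.1448]
0.05 [ 0.6356 -0.1903  0.1355]
-0.0 [ 0.6355 -0.192   0.126 ]
-0.05 [ 0.6354 -0.1933  0.1165]
-0.1 [ 0.6354 -0.1941  0.1069]
```

Emit:
{"name": "apply_moves", "arguments": {
  "commands": [0.2, -0.2, -0.4, 0, -0.004, 0, 0, 0, -0.2, -0.4, 0, 0, 0, 0, 0, -0.3, -0.4, 0, 0, 0, 0, 0, -0.3, -0.4, 0, 0, 0, 0]
}}

```text
t: 17.27
tool_pos: [0.6392, -0.1427, 0.2319]
orientation: [-3.14, 0.089, -0.005]
force: [-4.1, -0.2, 5.8]
opening: 0.0005
```

```bash
python3 -c "
from h import *
s=sy();print(knob(s['tool_pos'][2]))"
```

```text
t 17.27 tcp [ 0.6392 -0.1427  0.2319] rv [-3.14   0.089 -0.005] F [-4.11 -0.22  5.76] op 0.0005 q [-2.980e-01  2.710e-01  1.305e+00  1.000e-03  1.563e+00  1.329e+00]
yaw -0.0569 z [ 3.e-03  1.e-04 -1.e+00]
(0.6277357254411606, array([ 0.6387, -0.1383,  0.2319]))
```

Emit:
{"name": "apply_moves", "arguments": {
  "commands": [-0.1, -0.15, -0.4, 0, 0, 0, 0, 0, -0.2, -0.4, 0, 0, 0, 0, 0, -0.25, -0.4, 0, 0, 0, 0, 0, -0.3, -0.4, 0, 0, 0, 0]
}}

```text
t: 17.77
tool_pos: [0.6386, -0.1551, 0.2195]
orientation: [3.137, -0.093, 0.011]
force: [-3.0, 1.0, 3.9]
opening: 0.0007
```

```bash
python3 -c "
from h import *
s=sy();print(knob(s['tool_pos'][2]))"
```

```text
t 17.77 tcp [ 0.6386 -0.1551  0.2195] rv [ 3.137 -0.093  0.011] F [-3.    1.04  3.89] op 0.0007 q [-3.160e-01  2.760e-01  1.321e+00 -1.000e-03  1.536e+00  1.314e+00]
yaw -0.059 z [ 0.0071 -0.0037 -1.    ]
(0.5405994630110335, array([ 0.6381, -0.1496,  0.2195]))
```

Emit:
{"name": "apply_moves", "arguments": {
  "commands": [-0.2, 0.1, -0.4, 0, 0.006, 0, 0, 0, -0.15, -0.4, 0, 0, 0, 0, 0, -0.2, -0.4, 0, 0, 0, 0, 0, -0.2, -0.4, 0, 0, 0, 0]
}}

```text
t: 18.27
tool_pos: [0.6384, -0.165, 0.2074]
orientation: [3.129, -0.097, 0.013]
force: [-4.0, -1.4, 5.7]
opening: 0.0004
```

```bash
python3 -c "
from h import *
s=sy();print(knob(s['tool_pos'][2]))"
```

```text
t 18.27 tcp [ 0.6384 -0.165   0.2074] rv [ 3.129 -0.097  0.013] F [-4.03 -1.36  5.66] op 0.0004 q [-0.326  0.284  1.334 -0.008  1.512  1.307]
yaw -0.062 z [ 0.0083 -0.0115 -0.9999]
(0.46136943099297073, array([ 0.6375, -0.1589,  0.2074]))
```

Run:
```python
from h import *
s=sy();print(s["wrist_torque"])
im,d=read_camera("scene");m=camera_model("scene");K=np.array(m["intrinsics"])
p=K@(np.array(m["R"])@[.638,-.165,.207]+m["t"]);u,v=(p[:2]/p[2]).astype(int);print(u,v)
a=cv2.resize(im[v-45:v+45,u-30:u+30],(400,600),interpolation=cv2.INTER_CUBIC)
w,_=read_camera("wrist"); b=cv2.resize(w,(400,300))
b=np.vstack([b,np.zeros_like(b)]);t,_=read_camera("top");m=camera_model("top");K=np.array(m["intrinsics"])
p=K@(np.array(m["R"])@[.638,-.165,.207]+m["t"]);u,v=(p[:2]/p[2]).astype(int)
b[300:]=cv2.resize(t[v-30:v+30,u-40:u+40],(400,300),interpolation=cv2.INTER_CUBIC)
cv2.imwrite("pics/k1.png",np.hstack([a,b]))
```

```text
t 18.27 tcp [ 0.6384 -0.165   0.2074] rv [ 3.129 -0.097  0.013] F [-4.03 -1.36  5.66] op 0.0004 q [-0.326  0.284  1.334 -0.008  1.512  1.307]
yaw -0.062 z [ 0.0083 -0.0115 -0.9999]
[-0.2160925   0.64830647 -0.01843397]
176 151
```

View pics/k1.png

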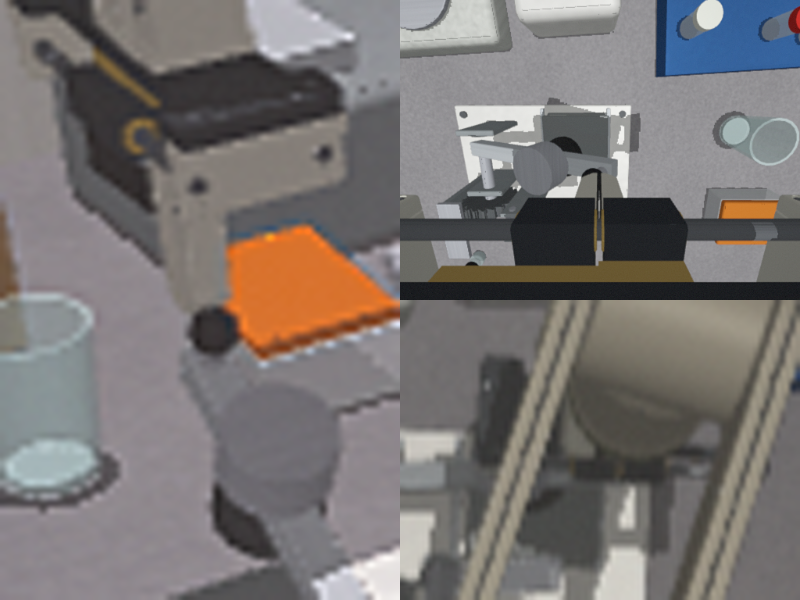

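Run:
```python
from h import *
for c in ["top","scene"]:
    C=cloud(np.load(f"{c}0.npy"),c);im=cv2.imread(f"pics/{c}0.png")
    S=(C[...,2]>.205)&(C[...,2]<.25)&(C[...,0]>.60)&(C[...,0]<.68)&(abs(C[...,1]+.13)<.035)&(im.max(2)<80)
    b=C[S];print(c,len(b),np.round(b.min(0),4),np.round(b.max(0),4),np.round(b.mean(0),4))
```

```text
top 27 [ 0.6266 -0.141   0.2232] [ 0.6448 -0.1229  0.2434] [ 0.6356 -0.1316  0.2342]
scene 41 [ 0.6333 -0.1402  0.2148] [ 0.6502 -0.1225  0.236 ] [ 0.6424 -0.1286  0.2291]
```

Emit:
{"name": "apply_moves", "arguments": {
  "commands": [0, 0.2, 0.7, 0.011, 0.008, 0, 0, -0.1, 0.2, 0.1, 0, 0, 0, 0, 0, 0, 0, 0, 0, 0, 0]
}}

```text
t: 18.8
tool_pos: [0.6375, -0.1599, 0.2145]
orientation: [-3.138, 0.097, 0.002]
force: [-0.5, 1.0, -0.1]
opening: 0.0004
```

```bash
python3 -c "
from h import *
s=sy();print(knob(s['tool_pos'][2]))"
```

```text
t 18.8 tcp [ 0.6375 -0.1599  0.2145] rv [-3.138e+00  9.700e-02  2.000e-03] F [-0.46  1.03 -0.11] op 0.0004 q [-0.325  0.288  1.316  0.002  1.539  1.308]
yaw -0.0618 z [-0.0011  0.002  -1.    ]
(0.5072616849488409, array([ 0.6378, -0.1536,  0.2145]))
```

Emit:
{"name": "apply_moves", "arguments": {
  "commands": [0, 0, -0.4, 0, 0, 0, 0, 0, 0, -0.4, 0, 0, 0, 0, 0, -0.15, -0.4, 0, 0, 0, 0, 0, -0.15, -0.4, 0, 0, 0, 0, 0, -0.15, -0.4, 0, 0, 0, 0, 0, -0.15, -0.4, 0, 0, 0, 0]
}}

```text
t: 19.55
tool_pos: [0.6373, -0.1694, 0.1928]
orientation: [3.136, -0.099, 0.002]
force: [-2.5, -1.6, 5.4]
opening: 0.0003
```

```bash
python3 -c "
from h import *
s=sy();print(knob(s['tool_pos'][2]))"
```

```text
t 19.55 tcp [ 0.6373 -0.1694  0.1928] rv [ 3.136e+00 -9.900e-02  2.000e-03] F [-2.5  -1.61  5.41] op 0.0003 q [-0.335  0.3    1.342 -0.004  1.498  1.299]
yaw -0.0632 z [ 8.0e-04 -4.5e-03 -1.0e+00]
(0.37072061672671014, array([ 0.6369, -0.1683,  0.1928]))
```

Emit:
{"name": "apply_moves", "arguments": {
  "commands": [0, -0.15, -0.45, 0.004, 0, 0, 0, 0, -0.15, -0.45, 0, 0, 0, 0, 0, -0.15, -0.45, 0, 0, 0, 0, 0, -0.15, -0.45, 0, 0, 0, 0, 0, -0.12, -0.45, 0, 0, 0, 0, 0, -0.12, -0.45, 0, 0, 0, 0]
}}

```text
t: 20.3
tool_pos: [0.6373, -0.1818, 0.1672]
orientation: [3.134, -0.102, 0.005]
force: [-0.7, -3.3, 5.1]
opening: 0.001
```

```bash
python3 -c "
from h import *
s=sy();print(knob(s['tool_pos'][2]))"
```

```text
t 20.3 tcp [ 0.6373 -0.1818  0.1672] rv [ 3.134 -0.102  0.005] F [-0.66 -3.3   5.1 ] op 0.001 q [-0.353  0.32   1.364 -0.005  1.452  1.284]
yaw -0.0653 z [ 0.0033 -0.0061 -1.    ]
(0.2228144275714069, array([ 0.6362, -0.1807,  0.1672]))
```

Emit:
{"name": "apply_moves", "arguments": {
  "commands": [0, -0.05, -0.4, 0.006, 0, 0, 0, 0, -0.05, -0.4, 0, 0, 0, 0, 0, -0.08, -0.4, 0, 0, 0, 0, 0, -0.08, -0.4, 0, 0, 0, 0, 0, -0.08, -0.4, 0, 0, 0, 0]
}}

```text
t: 20.92
tool_pos: [0.6377, -0.1854, 0.1457]
orientation: [-3.14, 0.102, -0.006]
force: [-0.0, -3.6, 4.0]
opening: 0.0007
```

```bash
python3 -c "
from h import *
s=sy();print(knob(s['tool_pos'][2]))"
```

```text
t 20.93 tcp [ 0.6377 -0.1854  0.1457] rv [-3.14   0.102 -0.006] F [-0.02 -3.58  4.  ] op 0.0007 q [-0.361  0.338  1.381  0.002  1.418  1.275]
yaw -0.0651 z [ 4.1e-03  3.0e-04 -1.0e+00]
(0.10492249531781872, array([ 0.6358, -0.1879,  0.1457]))
```

Emit:
{"name": "apply_moves", "arguments": {
  "commands": [0, -0.05, -0.2, 0, 0, 0, 0, 0, -0.05, -0.2, 0, 0, 0, 0, 0, -0.05, -0.15, 0, 0, 0, 0]
}}

```text
t: 21.3
tool_pos: [0.6376, -0.1867, 0.1395]
orientation: [-3.139, 0.102, -0.006]
force: [-0.2, -2.3, 3.5]
opening: 0.0003
```

Emit:
{"name": "apply_moves", "arguments": {
  "commands": [0, -0.05, -0.15, 0, 0, 0, 0, 0, -0.05, -0.15, 0, 0, 0, 0]
}}

```text
t: 21.55
tool_pos: [0.6376, -0.1876, 0.1362]
orientation: [-3.139, 0.102, -0.006]
force: [-1.4, -2.0, 3.1]
opening: 0.0007
```

Emit:
{"name": "apply_moves", "arguments": {
  "commands": [0, -0.04, -0.15, 0, 0, 0, 0, 0, -0.04, -0.15, 0, 0, 0, 0]
}}

```text
t: 21.8
tool_pos: [0.6375, -0.1884, 0.133]
orientation: [-3.139, 0.102, -0.005]
force: [-0.6, -2.8, 3.2]
opening: 0.0004
```

Emit:
{"name": "apply_moves", "arguments": {
  "commands": [0, -0.04, -0.15, 0, 0, 0, 0, 0, -0.04, -0.15, 0, 0, 0, 0]
}}

```text
t: 22.05
tool_pos: [0.6375, -0.1892, 0.1297]
orientation: [-3.139, 0.102, -0.005]
force: [-0.9, -2.6, 3.3]
opening: 0.0007
```

Emit:
{"name": "apply_moves", "arguments": {
  "commands": [0, -0.03, -0.15, 0, 0, 0, 0, 0, -0.03, -0.15, 0, 0, 0, 0]
}}

```text
t: 22.3
tool_pos: [0.6374, -0.1899, 0.1265]
orientation: [-3.139, 0.102, -0.005]
force: [-1.2, -2.0, 3.0]
opening: 0.0002
```

Emit:
{"name": "apply_moves", "arguments": {
  "commands": [0, -0.02, -0.12, 0, 0, 0, 0, 0, -0.02, -0.12, 0, 0, 0, 0]
}}

```text
t: 22.55
tool_pos: [0.6374, -0.1904, 0.1239]
orientation: [-3.139, 0.102, -0.005]
force: [-0.5, -2.4, 3.1]
opening: 0.0006
```

Emit:
{"name": "apply_moves", "arguments": {
  "commands": [0, -0.02, -0.12, 0, 0, 0, 0, 0, -0.02, -0.12, 0, 0, 0, 0]
}}

```text
t: 22.8
tool_pos: [0.6374, -0.1907, 0.1213]
orientation: [-3.139, 0.102, -0.005]
force: [-0.8, -2.3, 3.5]
opening: 0.0008
```

Emit:
{"name": "apply_moves", "arguments": {
  "commands": [0, -0.02, -0.12, 0, 0, 0, 0]
}}

```text
t: 22.92
tool_pos: [0.6374, -0.191, 0.12]
orientation: [-3.139, 0.102, -0.005]
force: [-1.0, -2.3, 3.8]
opening: 0.0004
```

Emit:
{"name": "apply_moves", "arguments": {
  "commands": [0, 0, -0.1, 0, 0, 0, 0]
}}

```text
t: 23.05
tool_pos: [0.6374, -0.1909, 0.1189]
orientation: [-3.139, 0.102, -0.005]
force: [-0.5, -1.9, 3.0]
opening: 0.0004
```

Emit:
{"name": "apply_moves", "arguments": {
  "commands": [0, 0, -0.1, 0, 0, 0, 0]
}}

```text
t: 23.18
tool_pos: [0.6375, -0.191, 0.1181]
orientation: [-3.139, 0.102, -0.005]
force: [-2.8, -2.8, 8.4]
opening: 0.0009
```

Emit:
{"name": "apply_moves", "arguments": {
  "commands": [0, 0, -0.1, 0, 0, 0, 0]
}}

```text
t: 23.3
tool_pos: [0.6376, -0.1911, 0.1179]
orientation: [-3.139, 0.102, -0.006]
force: [-4.1, -1.2, 10.1]
opening: 0.0003
```

Emit:
{"name": "apply_moves", "arguments": {
  "commands": [0, 0, -0.12, 0, 0, 0, 0]
}}

```text
t: 23.42
tool_pos: [0.6376, -0.1911, 0.1179]
orientation: [-3.139, 0.102, -0.006]
force: [-4.6, -0.3, 11.2]
opening: 0.0006
```

Emit:
{"name": "apply_moves", "arguments": {
  "commands": [0, 0, -0.12, 0, 0, 0, 0]
}}

```text
t: 23.55
tool_pos: [0.6376, -0.1911, 0.1179]
orientation: [-3.139, 0.102, -0.007]
force: [-4.1, -1.4, 10.6]
opening: 0.0005
```

Emit:
{"name": "apply_moves", "arguments": {
  "commands": [0, 0, -0.12, 0, 0, 0, 0]
}}

```text
t: 23.68
tool_pos: [0.6376, -0.1911, 0.1179]
orientation: [-3.14, 0.102, -0.007]
force: [-4.4, -0.7, 10.8]
opening: 0.0004
```

Emit:
{"name": "apply_moves", "arguments": {
  "commands": [0, 0, -0.12, 0, 0, 0, 0]
}}

```text
t: 23.8
tool_pos: [0.6376, -0.1911, 0.1179]
orientation: [-3.14, 0.102, -0.007]
force: [-4.0, -0.4, 10.3]
opening: -0.0
```

Emit:
{"name": "apply_moves", "arguments": {
  "commands": [0, 0, -0.14, 0, 0, 0, 0, 0, 0, -0.14, 0, 0, 0, 0]
}}

```text
t: 24.05
tool_pos: [0.6376, -0.1911, 0.1179]
orientation: [3.14, -0.101, 0.008]
force: [-6.2, -0.0, 12.2]
opening: 0.0008
```

Emit:
{"name": "apply_moves", "arguments": {
  "commands": [0, 0, -0.14, 0, 0, 0, 0, 0, 0, -0.14, 0, 0, 0, 0, 0, 0, -0.14, 0, 0, 0, 0, 0, 0, -0.14, 0, 0, 0, 0]
}}

```text
t: 24.55
tool_pos: [0.6377, -0.1911, 0.1179]
orientation: [3.139, -0.101, 0.01]
force: [-5.6, -1.2, 11.4]
opening: 0.0005
```

Emit:
{"name": "apply_moves", "arguments": {
  "commands": [0, 0, 0.2, 0, 0, 0, 0, 0, 0, 0.6, 0, 0, 0, 0, 0, 0, 2, 0, 0, 0, 0, 0, 0, 4, 0, 0, 0, 0, 0, 0, 5, 0, 0, 0, 0, -2, 0, 4, 0, 0, 0, 0, -3, -2, 2, 0, 0, 0, 0, 0, 0, 0, 0, 0, 0, 0]
}}

```text
t: 25.55
tool_pos: [0.5851, -0.2082, 0.306]
orientation: [-3.139, 0.097, -0.011]
force: [0.4, -0.6, 0.1]
opening: 0.0004
```

Run:
```python
from h import *
s=sy()
o=np.array([.589,-.049]);a=-.06;R=np.array([[np.cos(a),-np.sin(a)],[np.sin(a),np.cos(a)]])
im,d=read_camera("scene");C=cloud(d,"scene");P=(C[...,:2]-o)@R*1e3;z=C[...,2]*1e3
S=(z>160)&(z<260)&(P[...,0]>-43)&(P[...,0]<-17)&(P[...,1]>-120)&(P[...,1]<-25)
b=np.c_[P[S],z[S]][:,1:]
print("pawl ang",len(b),np.percentile(np.arctan2(b[:,1]-141,b[:,0]+5),[10,50,90]))
S=(P[...,0]>30)&(P[...,0]<80)&(P[...,1]<-90)&(P[...,1]>-160)&(z>90)&(z<140);print("arm top z max",np.percentile(z[S],[50,90,99]))
for q in ["push_knob","rod","cassette"]:
    print(q,[(round(r["conf"],2),np.round(world(r["point"],"scene"),4)) for r in spot_point(q,"scene")[:1]])
cv2.imwrite("pics/f.png",cv2.resize(im[110:340,130:410],(800,600),interpolation=cv2.INTER_CUBIC))
```

```text
t 25.55 tcp [ 0.5851 -0.2082  0.306 ] rv [-3.139  0.097 -0.011] F [ 0.39 -0.62  0.14] op 0.0004 q [-0.427  0.163  1.295  0.004  1.678  1.206]
yaw -0.0619 z [ 7.1e-03  9.0e-04 -1.0e+00]
pawl ang 228 [2.15156966 2.26895763 2.32581632]
arm top z max [113.60909254 119.64003979 121.25237099]
push_knob [(0.77, array([ 0.6381, -0.1939,  0.1198]))]
rod [(0.61, array([0.479 , 0.3043, 0.034 ]))]
cassette [(0.73, array([ 0.6327, -0.1351,  0.0121]))]
```

View pics/f.png

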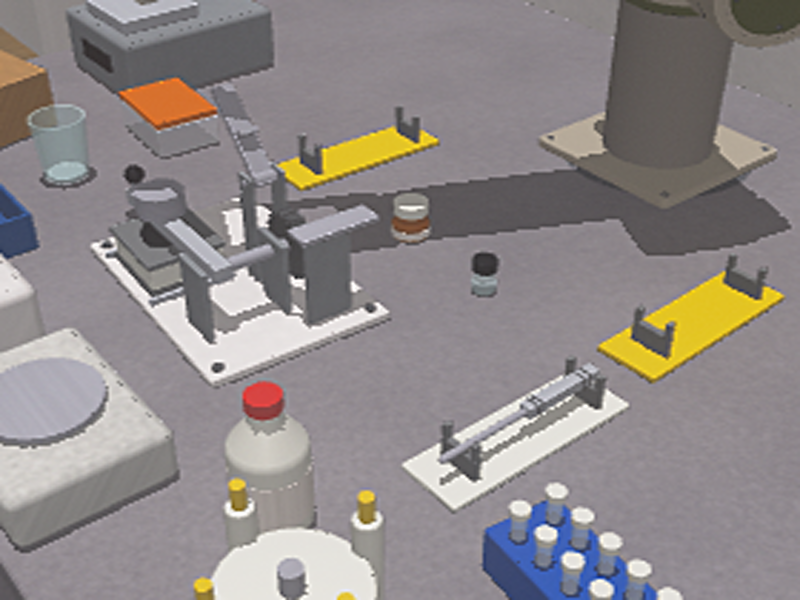

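The final picture shows the pawl thrown back (240,130), the arm down on the cassette (160,220), and the rod in its white rest (520,415).

```bash
python3 -c "
from h import *
print(close_job())"
```

```text
the job is handed in; nothing more can be done
None
```

The job is done and handed in at about 26 s; `close_job` gave no verdict.

- **Pawl:** I took the rod from the white rest, slid it along the sill under the lip and swung the pawl up and over. It reads about 2.27 rad on its near face, which puts the pawl near its 2.35 stop. The last check agreed with the one just after the throw.
- **Weighted arm:** I pushed it down with roughly 3 to 6 N, and the foot met the cassette at about -0.04 rad. I then pressed for over a second in all, at 10 to 12 N, with about 0.75 s of that at around 12 N.
- **Rod:** It is back in its rest within about 1 mm of where it was. I measured this with the wrist camera before pressing, and it looked unchanged in the last picture.
- **Cassette and other things:** The cassette's position reads the same as at the start, to within about 4 mm. Nothing else looks moved in the last picture.
- **End state:** The arm stayed down after I let go, and the gripper was clear with wrist force near zero.

Two points to note:
- **Sideways force:** While pushing the knob, I saw about 3 to 6 N of sideways force. I took it for friction; lifting off and touching again part way down reduced it, but it rose to about 6 N in the final press.
- **Not measured:** I couldn't read the force left under the foot after letting go. It relies on the brake holding the arm.

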